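# Push a sample carrier under a spring-closed bay flap

### The job

Load the sample carrier into the measuring bay without picking anything up: with one fingertip press the bay's spring paddle down until it lies level and keep it there, so that the cover flap stays open, while the other fingertip pushes the carrier by its upright tab along its channel, under the flap, until it is fully home against the end stop. Then let go of the paddle so that the flap shuts completely behind the sample, leaving the carrier home and flat in its channel. Do not lift or tip the carrier, never let the flap down on the sample, and leave the other optics and tools on the breadboard where they stand.

Things in the scene. Friction and masses are not known exactly. Their poses are not given: they have to be found in the camera images.
- bay: Aluminium base plate 250 x 150 x 10 mm, fixed on a dark breadboard whose top is at world z = 0.012. Origin: on its underside (world z = 0.012), below the channel's centre line. +x: the way the carrier is pushed, within 0.3 rad of world +x; +y: from channel to paddle; z up. It spans x -155 to 95, y -40 to 110 mm.
- stop (a point): End of the carrier channel: foot of the end stop's face, at bay (83, 0, 10) mm. The channel (floor at bay z = 10 mm) runs along bay y = 0 between two rails 43 mm apart whose tops are at bay z = 18 mm. The flap covers it from bay x = 30 mm to the stop.
- hinge (a point): Point on the flap's hinge line, at bay (-70, 45, 28) mm; the line runs along bay x. One black hinge bracket, 14 mm wide (y) and up to bay z = 34 mm, stands at bay x = -153 to -147 mm.
- flap (a joint): Hinge of the one-piece flap and paddle, rad: 0 = shut, 0.5 = open, paddle level, 0.62 = hard stop. A spring always closes it. A clear roof and white front curtain cover the channel (-y side of the hinge); the paddle is on the +y side and goes down as they rise. At 0.34 the sample block just clears; let down on it, it rests at about 0.3. At most the roof reaches bay z = 92 mm.
- curtain (a point): Middle of the lower edge of the curtain, 3 mm thick, across the channel at bay x = 32 mm; shut, the edge is at bay z = 21 mm: the carrier's tongue passes under it, the sample block does not. It moves with the flap.
- paddle (a point): Mid-point of the paddle, 35 mm from the hinge line, halfway through its thickness. White plate 4 mm thick, bay x = -147 to 7 mm, reaching 60 mm from the hinge. Shut, it slopes up at 0.5 rad away from the channel; pressed to joint 0.5 it is level, top at bay z = 30 mm, y = 45 to 105 mm, and a fingertip can slide along it. Pressing here takes about 2 to 5 N.
- carrier: Loose sample carrier, about 0.12 kg, x towards the stop. Black plate 56 x 40 x 8 mm, on it a steel sample block 24 x 20 mm (top 22 mm above the underside); behind, a tongue 20 mm wide, 8 mm thick, ending in an upright tab. Origin: under the plate's centre, on the channel floor; at bay x -25 to 10 mm at the start and 55 mm when fully home (plate front on the stop).
- tab (a point): Middle of the rear face of the tab, the face to push: 81 mm behind the carrier's origin and 30 mm above its underside. The tab is 28 mm wide, 6 mm thick, 45 mm high from the carrier's underside. At bay x = -26 mm when fully home, still outside the cover.
- lens: Bystander: lens in a black ring on a steel post with round foot 32 mm wide, 75 mm tall. Origin: under its foot.
- post: Bystander: steel post 13 mm thick with a round foot 28 mm wide, 50 mm tall. Origin: under its foot.
- jar: Bystander: small screw jar 40 mm wide, 45 mm tall. Origin: centre of its underside.
- clamp: Bystander: black clamp 45 x 20 x 10 mm with an aluminium knob, 32 mm tall. Origin: centre of its underside.
- disc: Bystander: round aluminium stage plate 90 mm wide, 16 mm thick. Origin: centre of its underside.
- driver: Bystander: screwdriver lying flat, 170 mm long. Origin: under its middle.
- mount: Bystander: square black mirror mount, 45 mm wide, 49 mm tall. Origin: centre of its underside.
Things that resemble listed ones, but are neither listed nor needed, are in the scene too. What is shaped like the carrier but blue or purple is not meant.

How it is judged:
By the outcome, as a careful person would: the job done as asked, in the order asked, and still so for the second after the job is handed in, with the robot touching nothing.
It also fails if it takes over 40 s, if anything falls off the work surface, if the arm or the gripper's body presses on something with over 40 N, if the wrist force passes 120 N, or if a joint passes its speed limit or range.

### The arm

A 7-joint arm with a two-finger parallel gripper is mounted at the origin on the work surface. World frame = base frame: x ahead of the robot, y to its left, z up, the work surface at z = 0. Lengths are in m, angles in rad, forces in N, time in s.
With the tool pointing down it reaches from about 0.4 to 0.9 m from the base axis. Payload 5.6 kg.
Tool frame: the origin (TCP) lies at the very end of the fingers, on their centre line; the grasp point (between the pads) lies 19 mm behind it; z points along the fingers, y is the line along which they close (so a half turn about z gives the same grasp; the last joint's range is limited). The gripper opens to 92 mm and grips with 3 to 60 N. Pads are 20 mm wide; open, the fingers measure 128 mm over their backs; the gripper's body (75 mm by 189 mm) begins 69 mm behind the grasp point.
Start: joints at [-1.364, 0.468, -0.012, 1.603, 0.006, 1.071, -0.056], TCP at [0.161, 0.63, 0.215] pointing down, gripper open.
Joint ranges: [-2.53, 2.53], [-0.31, 2.02], [-1.57, 1.55], [0.28, 2.44], [-1.29, 4.43], [0.15, 1.84], [-2.92, 2.92]. Speed limits (rad/s): [2.57, 2.57, 3.14, 3.14, 3.14, 3.14, 3.14].

### API

Orientations are given as a unit quaternion [w, x, y, z].
In Python, from plant import * gives the robot as it stands.
- The arm moves only by the tool move_arm, never from a script. Its argument "motion" is a list of rows, each a list of 6 numbers: the shift along the world's x, y, z in cm, then the turn, a rotation vector about the world's x, y, z in degrees. A call has exactly 5 rows; each row is the pose to reach, as a shift and turn from the pose commanded when the call began; what a row does not reach only later rows make up. A row lasts 1/12 s, in which the tool goes at most 41.7 mm and 7.16 degrees, less where a joint would pass 70% of its speed; a pose out of reach is approached as far as the arm can. A call with a gripper value outside its range is refused whole. "claw" is the opening, from -1 (shut) to 1 (fully open), so that 0 is half open, set as the call begins (left out, the last holds). The fingers move at their own pace and stop on an object; the grip force is fixed at half the most. Time passes only in rows, so rows that repeat a pose let the fingers close, or fill a call up. It gives the time, the measured TCP pose, the force, the opening and the grip force at its end, in the units of the state.
- sense(): the state, without advancing time (a new reading comes with each control period).
- snapshot(name): name is "scene" or "top"; returns the picture (384x512x3 uint8, red, green, blue); there is no depth.
- calibration(name): a dict with "fx", "fy", "cx", "cy" (pixels), "D" ([k1, k2, p1, p2, k3] as OpenCV has them; the pictures are not rectified), "world_from_camera" (4x4, takes a point from camera to world coordinates). Camera axes: x right, y down, z forward; pixel columns grow to the right and rows downward; lengths in m; the calibration is good to about 2 mm. A picture is of the moment at which its call begins. calibration takes no time and is no camera call.
- close_job(): hands the job in; it is judged then, once.
Trained networks look in the newest picture that a camera, given by its name, has taken for a name from the list of things; names that differ only in an ending like _2 or _b are one class to them, and where a whole thing is asked for, a point or a joint stands for the part that bears it (a point fixed in the world has none). Each returns a list of dicts, best first, with "p" (0 to 1); they miss things now and then, are a little off and sometimes report something else, mostly with a low value. They report only what shows in the picture. A call takes as long as a camera call. They do not tell look-alikes from the thing itself.
- look_for(camera, name): "box" ([left, top, width, height] in pixels, round what is visible of it).
- cut_out(camera, name): "region" (384x512 bool, what is visible of it) and "box" ([left, top, width, height] in pixels, round what is visible of it).
- tip_of(camera, name): "pixel" ([row, column] in pixels: a listed point, or the origin of a listed thing).
The state is a dict: "t": time; "joint_positions": joint angles; "joint_velocities": joint speeds; "joint_torque": joint torques, N m; "position": TCP position; "eef_rot": TCP orientation; "contact_force": force on the tool from outside, world axes, zero at the start; "wrist_torque": the same for the moment, N m; "grip_width": opening from 0.0 (shut) to 1.0 (fully open); "grip_force": force on a finger pad.
Only numpy, scipy, OpenCV 4.12 (cv2) and the standard library are available. Lean on these libraries where they do the work, as an engineer would, in place of code of your own. Each camera call takes 0.05 s, during which the arm holds its last target. There are 200 camera calls.

## Working session

There is one attempt and no reset: what is moved stays moved. The work goes in short steps, Python scripts to look and compute and a tool call to move; the robot and the scene stay as the last step left them, time stands still between calls to the robot, and variables do not carry over. Pictures are saved under pics/ and viewed, at most 10 in all, crops included, and the job is handed in when it is done.

Besides the shell and the picture viewer there is one more tool, called after ">>>" as name([rows], argument=value, ...), one row to a line, values as JSON. move_arm: Moves the arm, as the interface text tells. Its arguments: {"type":"object","properties":{"motion":{"type":"array","items":{"type":"array","items":{"type":"number"}}},"claw":{"type":"number"}},"required":["motion"]}

```bash
mkdir -p pics; cat > h.py <<'E'
from plant import *
import numpy as np, cv2
def ray(cam,px):
    c=calibration(cam);K=np.array([[c['fx'],0,c['cx']],[0,c['fy'],c['cy']],[0,0,1]])
    u=cv2.undistortPoints(np.array([[[px[1],px[0]]]],float),K,np.array(c['D'],float))[0,0]
    T=np.array(c['world_from_camera']);return T[:3,3],T[:3,:3]@np.array([u[0],u[1],1])
def atz(cam,px,z):
    o,d=ray(cam,px);return o+d*(z-o[2])/d[2]
def proj(cam,P):
    c=calibration(cam);K=np.array([[c['fx'],0,c['cx']],[0,c['fy'],c['cy']],[0,0,1]])
    T=np.linalg.inv(np.array(c['world_from_camera']))
    return cv2.projectPoints(np.atleast_2d(np.array(P,float)),cv2.Rodrigues(T[:3,:3])[0],T[:3,3],K,np.array(c['D'],float))[0][:,0,::-1]
def shot(cam,name,crop=None,s=1):
    im=snapshot(cam)[:,:,::-1]
    if crop: im=im[crop[0]:crop[1],crop[2]:crop[3]]
    cv2.imwrite('pics/'+name,cv2.resize(im,None,fx=s,fy=s,interpolation=cv2.INTER_CUBIC))
E
python3 - <<'E'
from h import *
a=snapshot('scene');b=snapshot('top')
cv2.imwrite('pics/s0.png',a[:,:,::-1]);cv2.imwrite('pics/t0.png',b[:,:,::-1])
for cam in('scene','top'):
    print(cam,np.round(np.array(calibration(cam)['world_from_camera']),3).tolist())
    for n in('bay','stop','hinge','curtain','paddle','carrier','tab'):
        print(n,[(np.round(d['pixel']).tolist(),round(d['p'],2)) for d in tip_of(cam,n)])
s=sense();print(s['t'],s['position'],s['eef_rot'],s['grip_width'],s['contact_force'])
E
```

```text
scene [[0.501, 0.673, -0.544, 0.989], [0.865, -0.395, 0.308, -0.311], [-0.007, -0.625, -0.781, 0.8], [0.0, 0.0, 0.0, 1.0]]
bay [([222.0, 297.0], 0.95), ([194.0, 304.0], 0.29)]
stop [([246.0, 310.0], 0.87)]
hinge [([191.0, 303.0], 0.63)]
curtain [([227.0, 306.0], 0.9)]
paddle [([185.0, 316.0], 0.76)]
carrier [([187.0, 141.0], 0.96), ([217.0, 302.0], 0.74), ([114.0, 315.0], 0.71)]
tab [([108.0, 290.0], 0.68), ([164.0, 155.0], 0.61), ([190.0, 287.0], 0.57)]
top [[0.003, -0.983, 0.183, 0.276], [-1.0, -0.001, 0.014, -0.031], [-0.013, -0.183, -0.983, 1.102], [0.0, 0.0, 0.0, 1.0]]
bay []
stop [([136.0, 241.0], 0.9)]
hinge [([178.0, 214.0], 0.98)]
curtain [([145.0, 236.0], 0.66)]
paddle [([169.0, 202.0], 0.89), ([151.0, 268.0], 0.67)]
carrier [([163.0, 232.0], 0.82), ([274.0, 351.0], 0.79), ([275.0, 127.0], 0.63)]
tab [([290.0, 324.0], 0.91), ([294.0, 149.0], 0.84), ([183.0, 228.0], 0.69)]
0.8 [0.16072115 0.62980977 0.2145865 ] [2.18380236e-05 1.24632077e-01 9.92203026e-01 6.32450572e-06] 0.9997903905668964 [-1.02069937 -0.42406508  0.37633519]
```

View pics/s0.png

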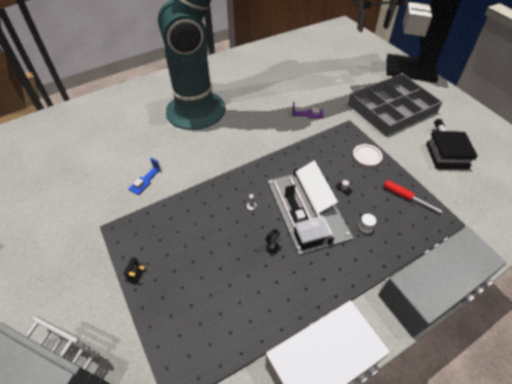

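View pics/t0.png

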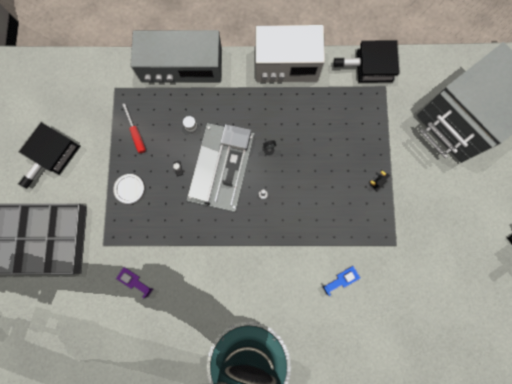

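```bash
python3 - <<'E'
from h import *
r=lambda a:np.round(np.array(a)*1000).tolist()
print('top stop',r(atz('top',(136,241),.022)),'hinge',r(atz('top',(178,214),.04)),'curtain',r(atz('top',(145,236),.033)),'carrier',r(atz('top',(163,232),.022)),'tab',r(atz('top',(183,228),.052)))
print('scene stop',r(atz('scene',(246,310),.022)),'hinge',r(atz('scene',(191,303),.04)),'bay',r(atz('scene',(222,297),.012)),'carrier',r(atz('scene',(217,302),.022)),'tab',r(atz('scene',(190,287),.052)),'curt',r(atz('scene',(227,306),.033)))
E
```

```text
top stop [661.0, 24.0, 22.0] hinge [524.0, 102.0, 40.0] curtain [628.0, 38.0, 33.0] carrier [575.0, 51.0, 22.0] tab [507.0, 59.0, 52.0]
scene stop [671.0, 21.0, 22.0] hinge [527.0, 97.0, 40.0] bay [589.0, 38.0, 12.0] carrier [588.0, 54.0, 22.0] tab [510.0, 55.0, 52.0] curt [624.0, 40.0, 33.0]
```

The bay is at top (222,165) and scene (310,205). There are three carrier-like things: black in the bay at top (232,163), blue at (340,280) and purple at (135,282). The black one in the channel fits the description. Next I fit the bay pose and check it in an enlarged overlay.

```bash
cat >> h.py <<'E'
def bw(p,P):
    P=np.atleast_2d(P)/1000.;c,s=np.cos(p[2]),np.sin(p[2])
    return np.c_[p[0]+c*P[:,0]-s*P[:,1],p[1]+s*P[:,0]+c*P[:,1],P[:,2]+.012]
def wb(p,W):
    d=np.array(W)-[p[0],p[1],.012];c,s=np.cos(p[2]),np.sin(p[2])
    return np.array([c*d[0]+s*d[1],-s*d[0]+c*d[1],d[2]])*1000
def overlay(im,cam,p,cx,crop,s,name):
    L=[[(-155,-40,10),(95,-40,10),(95,110,10),(-155,110,10),(-155,-40,10)],[(-155,0,10),(83,0,10)],[(83,-21,10),(83,21,10)],[(-150,45,28),(7,45,28)],
     [(cx-28,-20,18),(cx+28,-20,18),(cx+28,20,18),(cx-28,20,18),(cx-28,-20,18)],[(cx-81,-14,55),(cx-81,14,55),(cx-81,14,18),(cx-81,-14,18),(cx-81,-14,55)],
     [(cx-12,-10,32),(cx+12,-10,32),(cx+12,10,32),(cx-12,10,32),(cx-12,-10,32)]]
    im=cv2.resize(im[crop[0]:crop[1],crop[2]:crop[3],::-1],None,fx=s,fy=s,interpolation=cv2.INTER_CUBIC).copy()
    plain=im.copy()
    for i,l in enumerate(L):
        q=((proj(cam,bw(p,l))-[crop[0],crop[2]]+.5)*s)[:,::-1].astype(int)
        cv2.polylines(im,[q],False,[(0,0,255),(0,255,0),(0,255,0),(255,0,255),(255,128,0),(0,255,255),(255,255,0)][i],1)
    cv2.imwrite('pics/'+name,np.hstack([plain,im]))
E
python3 - <<'E'
from h import *
from scipy.optimize import least_squares
ims={c:snapshot(c) for c in('top','scene')}
M={'stop':(83,0,10),'hinge':(-70,45,28),'curtain':(32,0,21),'paddle':(-70,45+35*np.cos(.5),28+35*np.sin(.5)),'bay':(0,0,0)}
obs=[]
g=np.array([.58,.04,-.22])
for c in ims:
    for n in M:
        ds=tip_of(c,n); e=proj(c,bw(g,M[n]))[0]
        ds=[d['pixel'] for d in ds if np.linalg.norm(np.array(d['pixel'])-e)<12]
        if ds: obs.append((c,n,np.array(ds[0])))
    # plate corners from bay outline
    m=cut_out(c,'bay');print(c,[(d['p'],d['box'],int(d['region'].sum())) for d in m])
    if m: np.save(c+'_bay.npy',m[0]['region'])
f=lambda p:np.concatenate([proj(c,bw(p,M[n]))[0]-x for c,n,x in obs])
r=least_squares(f,g,loss='soft_l1');p=r.x;print(p)
for (c,n,x),e in zip(obs,f(p).reshape(-1,2)):print(c,n,np.round(e,1))
for c,n in(('top','tab'),('scene','tab'),('top','carrier'),('scene','carrier')):
    for d in tip_of(c,n): print(c,n,round(d['p'],2),np.round(wb(p,atz(c,d['pixel'],.052 if n=='tab' else .022))))
np.save('p.npy',p)
overlay(ims['top'],'top',p,-15,(110,220,175,265),4,'ot.png')
overlay(ims['scene'],'scene',p,-15,(150,260,260,360),4,'os.png')
E
```

```text
top [(0.73, [186.6, 122.5, 66.6, 89.9], 3721), (0.5, [168.8, 161.4, 14.6, 14.8], 119)]
scene [(0.6, [269.9, 162.2, 81.9, 92.0], 4061)]
[ 0.59193306  0.04461153 -0.18663579]
top stop [-4.9  1. ]
top hinge [-0.2 -2. ]
top curtain [ 0.  -1.5]
top paddle [1.1 0.8]
top bay [0.7 1.2]
scene stop [0.3 1.1]
scene hinge [-2.8  1.1]
scene curtain [ 0.4 -1.3]
scene paddle [ 1.9 -0.4]
scene bay [-1.2  0. ]
top tab 0.96 [-342. -321.   40.]
top tab 0.7 [-433.  157.   40.]
top tab 0.66 [-93.  -2.  40.]
scene tab 0.87 [-298. -330.   40.]
scene tab 0.82 [-411.  147.   40.]
scene tab 0.55 [-89.  -9.  40.]
top carrier 0.91 [-15.  -3.  10.]
top carrier 0.7 [-400.  227.   10.]
top carrier 0.6 [-278. -389.   10.]
top carrier 0.31 [ -92. -109.   10.]
scene carrier 0.81 [-3.  4. 10.]
scene carrier 0.73 [-373.  229.   10.]
scene carrier 0.72 [-266. -381.   10.]
```

View pics/ot.png

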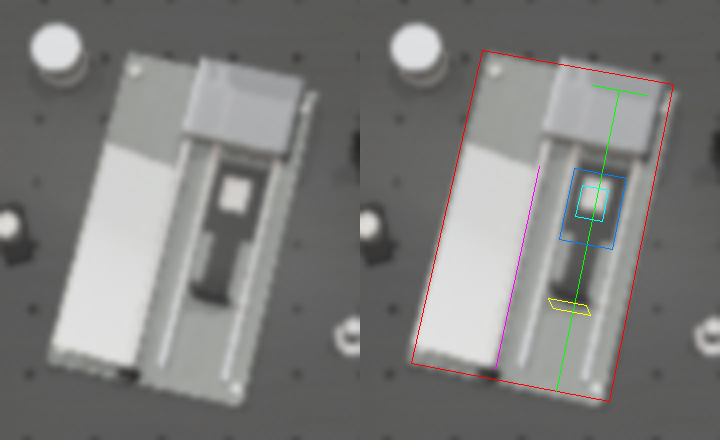

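View pics/os.png

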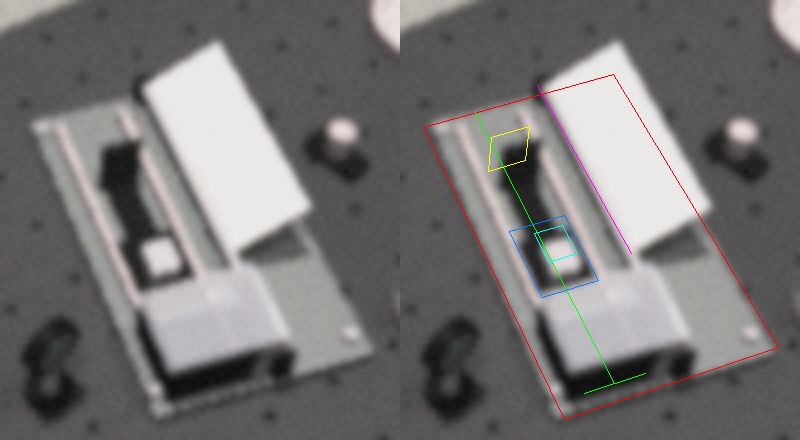

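The overlay shows the black carrier in the channel: block at top (234,159) and scene (300,214), tab end towards the robot. The fit's yaw is slightly small, so I refit with the visible plate corners.

```bash
python3 - <<'E'
from h import *
from scipy.optimize import least_squares
O={'top':(110,175),'scene':(150,260)}
C=[('top',(-155,-40,10),(242,404)),('top',(95,-40,10),(315,92)),('top',(95,110,10),(130,53)),('scene',(-155,-40,10),(33,124)),('scene',(95,-40,10),(158,417)),('scene',(95,110,10),(373,352)),
 ('top',(-150,45,34),(128,374)),('scene',(-150,45,34),(143,88))]
px=lambda c,q:np.array([q[1]/4-.5+O[c][0],q[0]/4-.5+O[c][1]])
f=lambda p:np.concatenate([proj(c,bw(p,m))[0]-px(c,q) for c,m,q in C])
p=least_squares(f,[.59,.045,-.2],loss='soft_l1').x;print(p);print(np.round(f(p).reshape(-1,2),1).tolist());np.save('p.npy',p)
for c,q in(('top',(236,196)),('scene',(161,250))):print('block',c,wb(p,atz(c,px(c,q),.044)))
for c,q in(('top',(210,302)),('scene',(123,147))):print('tab top',c,wb(p,atz(c,px(c,q),.067)))
cx=-5
overlay(snapshot('top'),'top',p,cx,(110,220,175,265),4,'ot2.png')
overlay(snapshot('scene'),'scene',p,cx,(150,260,260,360),4,'os2.png')
a=cv2.imread('pics/ot2.png')[:,360:];b=cv2.imread('pics/os2.png')[:,400:];cv2.imwrite('pics/o2.png',np.hstack([a,b]))
E
```

```text
[ 0.58968847  0.04457681 -0.21964389]
[[0.2, 0.1], [-0.5, 0.5], [-0.8, -0.5], [-0.5, -1.2], [-0.3, -0.4], [-0.2, 0.3], [-1.5, 0.0], [-2.6, 0.1]]
block top [-6.54612754 -1.46305221 32.        ]
block scene [-6.98885707  1.49489827 32.        ]
tab top top [-93.40358151  -4.4535279   55.        ]
tab top scene [-78.7330083    0.66771411  55.        ]
```

View pics/o2.png

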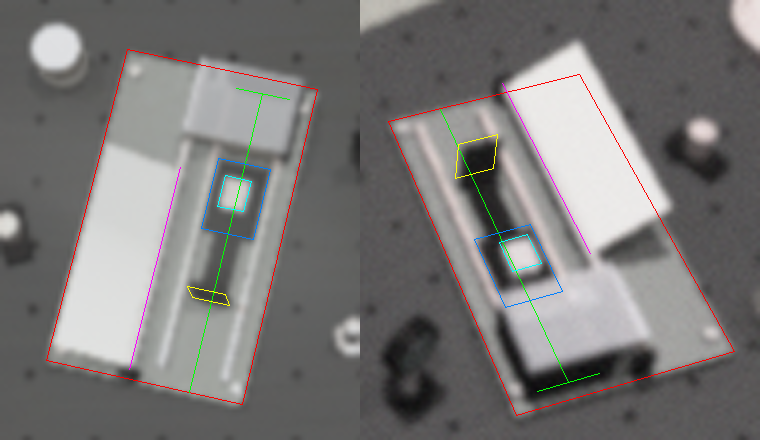

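```bash
python3 - <<'E'
from h import *
p=np.load('p.npy');s=sense();print(s['t'],wb(p,s['position']))
for P in((-111,44,75),(-111,44,30),(-36,44,30)):print(P,(bw(p,P)[0]-s['position'])*100)
print(np.cos(p[2]),np.sin(p[2]))
E
```

```text
1.8 [-546.17806533  477.73749513  202.59974369]
(-111, 44, 75) [ 33.02193264 -51.81344996 -12.75997437]
(-111, 44, 30) [ 33.02193264 -51.81344996 -17.25997437]
(-36, 44, 30) [ 40.34174589 -53.4475656  -17.25997437]
0.9759751006434977 -0.21788208490813235
```

>>> move_arm([
  [2,-3.2,0,0,0,0.4],
  [4.2,-6.6,0,0,0,0.8],
  [6.4,-10,0,0,0,1.2],
  [8.6,-13.4,0,0,0,1.7],
  [10.8,-16.8,0,0,0,1.7],
], claw=0.52)

```text
t: 2.22
position: [0.2695, 0.4602, 0.2147]
eef_rot: [0.0, 0.11, 0.994, 0.0]
contact_force: [-0.2, -0.4, -0.0]
grip_width: 0.758
grip_force: 0.0
```

>>> move_arm([
  [2.2,-3.4,0,0,0,0],
  [4.4,-6.8,0,0,0,0],
  [6.6,-10.2,0,0,0,0],
  [8.8,-13.6,0,0,0,0],
  [11,-17,0,0,0,0],
])

```text
t: 2.63
position: [0.3795, 0.2901, 0.215]
eef_rot: [0.0, 0.11, 0.994, 0.0]
contact_force: [-0.6, 0.1, -0.3]
grip_width: 0.757
grip_force: 0.0
```

>>> move_arm([
  [2.2,-3.4,0,0,0,0],
  [4.4,-6.8,0,0,0,0],
  [6.6,-10.2,0,0,0,0],
  [8.8,-13.6,0,0,0,0],
  [11.2,-18,0,0,0,0],
])

```text
t: 3.05
position: [0.4878, 0.1179, 0.215]
eef_rot: [0.001, 0.11, 0.994, 0.0]
contact_force: [0.6, 0.8, -0.0]
grip_width: 0.761
grip_force: 0.0
```

>>> move_arm([
  [0,0,-2,0,0,0],
  [0,0,-4,0,0,0],
  [0,0,-6,0,0,0],
  [0,0,-8,0,0,0],
  [0,0,-8,0,0,0],
])

```text
t: 3.47
position: [0.4843, 0.1184, 0.1316]
eef_rot: [-0.003, 0.11, 0.994, -0.001]
contact_force: [0.1, -0.1, 0.9]
grip_width: 0.762
grip_force: 0.0
```

```bash
python3 - <<'E'
from h import *
from scipy.spatial.transform import Rotation as R
p=np.load('p.npy');s=sense();q=s['eef_rot'];m=R.from_quat([q[1],q[2],q[3],q[0]]).as_matrix()
b=wb(p,s['position']);print(s['t'],b,s['position'],s['grip_width'],s['contact_force'],m[:,0],m[:,2])
print('err cm',(bw(p,(-111,44,b[2]))[0]-s['position'])*100)
c=snapshot('top');d=snapshot('scene')
for k,im,cr in(('top',c,(110,220,175,275)),('scene',d,(130,240,255,355))):
    overlay(im,k,p,-6,cr,4,k+'3.png')
a=cv2.imread('pics/top3.png')[:,:400];e=cv2.imread('pics/scene3.png')[:,400:];cv2.imwrite('pics/o3.png',np.hstack([a,e]))
E
```

```text
3.4667 [-118.94454601   49.12293709  119.55890552] [0.48430456 0.11843546 0.13155891] 0.7615598042364043 [ 0.06156184 -0.0601336   0.86153279] [-0.97579428  0.2186304   0.00512588] [-0.00575936 -0.00226026 -0.99998086]
err cm [ 0.66374829 -0.67308333  0.        ]
```

View pics/o3.png

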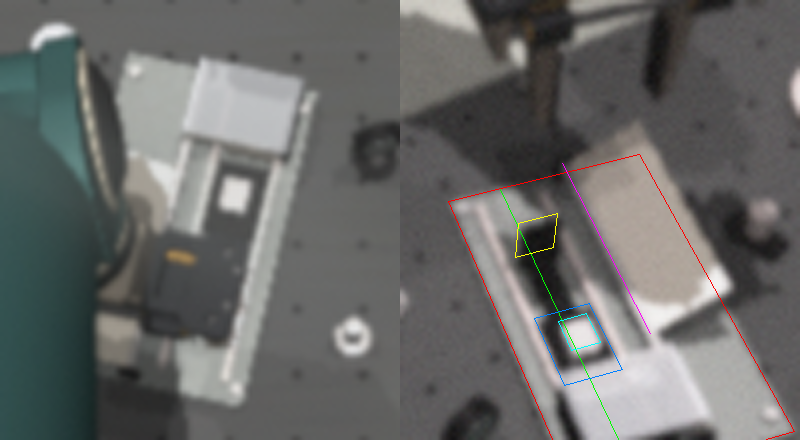

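>>> move_arm([
  [0,0,-1.3,0,0,0],
  [0,0,-2.6,0,0,0],
  [0,0,-3.9,0,0,0],
  [0,0,-4.9,0,0,0],
  [0,0,-4.9,0,0,0],
])

```text
t: 3.98
position: [0.4864, 0.1193, 0.0851]
eef_rot: [-0.0, 0.11, 0.994, -0.0]
contact_force: [-0.3, -0.7, -0.5]
grip_width: 0.759
grip_force: 0.0
```

```bash
cat > st.py <<'E'
from h import *
from scipy.spatial.transform import Rotation as R
p=np.load('p.npy')
for i in range(2):
    s=sense();q=s['eef_rot'];m=R.from_quat([q[1],q[2],q[3],q[0]]).as_matrix()
    b=wb(p,s['position']);print(round(s['t'],2),np.round(b,1),s['position'].round(4),'F',s['contact_force'].round(1),m[:,0].round(4))
    if i==0: im=snapshot('scene')
E
python3 st.py
```

```text
3.98 [-117.1   50.4   73.1] [0.4864 0.1193 0.0851] F [-0.3 -0.7 -0.5] [-9.759e-01  2.181e-01  9.000e-04]
4.03 [-116.7   50.6   73.9] [0.4868 0.1193 0.0859] F [ 0.5 -0.2  0.6] [-9.759e-01  2.183e-01  1.000e-04]
```

>>> move_arm([
  [0.2,-0.4,0,0,0,0],
  [0.4,-0.8,0,0,0,0],
  [0.4,-0.8,-0.6,0,0,0],
  [0.4,-0.8,-1.2,0,0,0],
  [0.4,-0.8,-1.8,0,0,0],
])

```text
t: 4.45
position: [0.4908, 0.1112, 0.0673]
eef_rot: [0.0, 0.11, 0.994, 0.0]
contact_force: [-0.2, -0.2, -0.6]
grip_width: 0.764
grip_force: 0.0
```

>>> move_arm([
  [0,0,-0.5,0,0,0],
  [0,0,-1.0,0,0,0],
  [0,0,-1.5,0,0,0],
  [0,0,-2.0,0,0,0],
  [0,0,-2.3,0,0,0],
])

```text
t: 4.87
position: [0.491, 0.1118, 0.0442]
eef_rot: [0.0, 0.11, 0.994, 0.0]
contact_force: [-0.3, 1.6, 3.5]
grip_width: 0.761
grip_force: 1.5
```

```bash
cat >> st.py <<'E'
t=snapshot('top')
overlay(t,'top',p,-6,(110,220,175,275),4,'a.png');overlay(im,'scene',p,-6,(150,260,260,360),4,'b.png')
cv2.imwrite('pics/now%d.png'%int(s['t']*100),np.hstack([cv2.imread('pics/a.png')[:,:400],cv2.imread('pics/b.png')[:,:400]]))
print('now%d.png'%int(s['t']*100))
E
python3 st.py
```

```text
4.87 [-111.    44.1   32.2] [0.491  0.1118 0.0442] F [-0.3  1.6  3.5] [-9.759e-01  2.181e-01 -5.000e-04]
4.92 [-111.1   43.9   31.9] [0.4908 0.1117 0.0439] F [0.8 1.6 3.1] [-9.759e-01  2.181e-01 -1.000e-04]
now491.png
```

>>> move_arm([
  [0,0,-0.1,0,0,0],
  [0,0,-0.2,0,0,0],
  [0,0,-0.2,0,0,0],
  [0,0,-0.2,0,0,0],
  [0,0,-0.2,0,0,0],
])

```text
t: 5.38
position: [0.4908, 0.1114, 0.0428]
eef_rot: [0.0, 0.11, 0.994, 0.0]
contact_force: [0.2, 2.0, 2.4]
grip_width: 0.757
grip_force: 1.5
```

```bash
python3 st.py; ls pics
```

```text
5.38 [-111.1   43.6   30.8] [0.4908 0.1114 0.0428] F [0.2 2.  2.4] [-9.759e-01  2.184e-01 -3.000e-04]
5.43 [-111.1   43.6   30.8] [0.4908 0.1114 0.0428] F [-0.1  2.9  2.2] [-9.759e-01  2.184e-01 -3.000e-04]
now543.png
a.png
b.png
now491.png
now543.png
o2.png
o3.png
os.png
os2.png
ot.png
ot2.png
s0.png
scene3.png
t0.png
top3.png
```

View pics/now543.png

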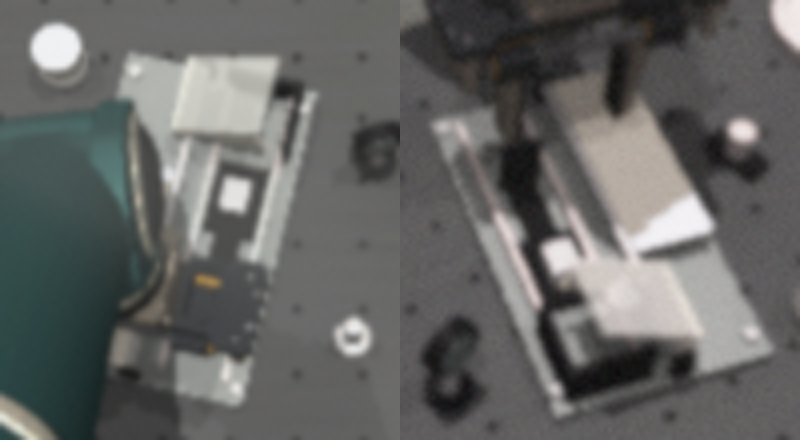

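The flap is up, the right finger is on the paddle (crop 620,100) and the left finger is behind the tab (crop 510,130). Pushing along bay +x now.

>>> move_arm([
  [0.3,-0.07,-0.05,0,0,0],
  [0.59,-0.13,-0.05,0,0,0],
  [0.88,-0.2,-0.05,0,0,0],
  [1.17,-0.26,-0.05,0,0,0],
  [1.46,-0.33,-0.05,0,0,0],
])

```text
t: 5.9
position: [0.5052, 0.1074, 0.0419]
eef_rot: [-0.0, 0.11, 0.994, -0.0]
contact_force: [-3.4, 0.3, 3.6]
grip_width: 0.766
grip_force: 1.7
```

>>> move_arm([
  [0.3,-0.07,0,0,0,0],
  [0.59,-0.13,0,0,0,0],
  [0.88,-0.2,0,0,0,0],
  [1.17,-0.26,0,0,0,0],
  [1.46,-0.33,0,0,0,0],
])

```text
t: 6.32
position: [0.5201, 0.1046, 0.0421]
eef_rot: [-0.0, 0.11, 0.994, -0.0]
contact_force: [-1.7, 0.8, 2.6]
grip_width: 0.763
grip_force: 1.8
```

```bash
python3 st.py
```

```text
6.32 [-81.   43.4  30.1] [0.5201 0.1046 0.0421] F [-1.7  0.8  2.6] [-9.759e-01  2.184e-01  1.000e-04]
6.37 [-80.3  43.4  30.1] [0.5208 0.1044 0.0421] F [-1.9  0.8  2.8] [-9.758e-01  2.187e-01 -8.000e-04]
now636.png
```

>>> move_arm([
  [0.3,-0.07,0,0,0,0],
  [0.59,-0.13,0,0,0,0],
  [0.88,-0.2,0,0,0,0],
  [1.17,-0.26,0,0,0,0],
  [1.46,-0.33,0,0,0,0],
])

```text
t: 6.83
position: [0.5347, 0.1013, 0.0421]
eef_rot: [-0.0, 0.11, 0.994, 0.0]
contact_force: [-3.1, 0.9, 4.2]
grip_width: 0.762
grip_force: 2.1
```

>>> move_arm([
  [0.3,-0.07,0,0,0,0],
  [0.59,-0.13,0,0,0,0],
  [0.88,-0.2,0,0,0,0],
  [1.17,-0.26,0,0,0,0],
  [1.46,-0.33,0,0,0,0],
])

```text
t: 7.25
position: [0.5493, 0.098, 0.0421]
eef_rot: [-0.0, 0.11, 0.994, 0.0]
contact_force: [-3.7, 0.0, 3.0]
grip_width: 0.762
grip_force: 2.1
```

>>> move_arm([
  [0.2,-0.04,0,0,0,0],
  [0.4,-0.09,0,0,0,0],
  [0.6,-0.13,0,0,0,0],
  [0.8,-0.18,0,0,0,0],
  [0.8,-0.18,0,0,0,0],
])

```text
t: 7.67
position: [0.5577, 0.0961, 0.0421]
eef_rot: [0.0, 0.11, 0.994, 0.0]
contact_force: [-2.0, 0.4, 3.7]
grip_width: 0.764
grip_force: 1.6
```

```bash
python3 st.py
```

```text
7.67 [-42.4  43.3  30.1] [0.5577 0.0961 0.0421] F [-2.   0.4  3.7] [-9.758e-01  2.186e-01 -9.000e-04]
7.72 [-42.4  43.3  30.1] [0.5577 0.0961 0.0421] F [-1.9  0.7  3.4] [-0.9758  0.2186 -0.0011]
now771.png
```

>>> move_arm([
  [0.1,-0.02,0,0,0,0],
  [0.2,-0.04,0,0,0,0],
  [0.3,-0.07,0,0,0,0],
  [0.4,-0.09,0,0,0,0],
  [0.5,-0.11,0,0,0,0],
])

```text
t: 8.18
position: [0.5621, 0.0952, 0.0421]
eef_rot: [-0.0, 0.11, 0.994, 0.0]
contact_force: [-2.8, 0.7, 3.1]
grip_width: 0.757
grip_force: 2.0
```

>>> move_arm([
  [0.05,-0.01,0,0,0,0],
  [0.1,-0.02,0,0,0,0],
  [0.15,-0.03,0,0,0,0],
  [0.2,-0.04,0,0,0,0],
  [0.2,-0.04,0,0,0,0],
])

```text
t: 8.6
position: [0.5632, 0.0949, 0.042]
eef_rot: [-0.001, 0.11, 0.994, -0.0]
contact_force: [-5.1, 1.1, 5.3]
grip_width: 0.756
grip_force: 3.3
```

```bash
python3 st.py
```

```text
8.6 [-36.9  43.3  30. ] [0.5632 0.0949 0.042 ] F [-5.1  1.1  5.3] [-0.9758  0.2186  0.002 ]
8.65 [-36.9  43.3  30. ] [0.5631 0.0949 0.042 ] F [-4.8  0.8  5.5] [-0.9758  0.2185  0.0021]
now865.png
```

>>> move_arm([
  [0.05,-0.01,0,0,0,0],
  [0.1,-0.02,0,0,0,0],
  [0.15,-0.03,0,0,0,0],
  [0.2,-0.04,0,0,0,0],
  [0.2,-0.04,0,0,0,0],
])

```text
t: 9.12
position: [0.5632, 0.0949, 0.0418]
eef_rot: [-0.003, 0.11, 0.994, -0.0]
contact_force: [-10.1, 1.5, 9.2]
grip_width: 0.759
grip_force: 5.5
```

```bash
sed -i 's/p,-6,/p,55,/g; s/\[:,:400\]/[:,400:]/g' st.py; python3 st.py
```

```text
9.12 [-36.8  43.4  29.8] [0.5632 0.0949 0.0418] F [-10.1   1.5   9.2] [-0.9758  0.2187  0.0061]
9.17 [-36.8  43.3  29.8] [0.5632 0.0949 0.0418] F [-10.1   1.9   9.9] [-0.9758  0.2187  0.0059]
now916.png
```

View pics/now916.png

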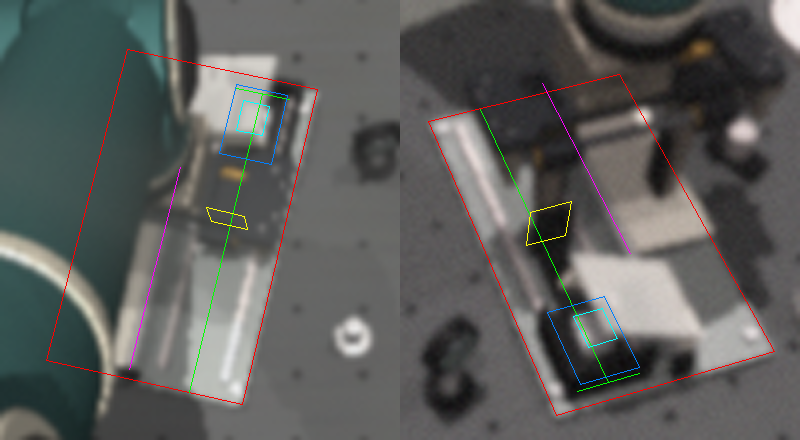

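The carrier is home: the block lies on the predicted outline, the stop force rose to 10 N, and the TCP stalled at bay x = -36.8. Next I back off along -x with the paddle still held, then rise gently.

>>> move_arm([
  [-0.2,0.04,0,0,0,0],
  [-0.5,0.11,0,0,0,0],
  [-0.8,0.18,0,0,0,0],
  [-1.1,0.25,0,0,0,0],
  [-1.4,0.31,0,0,0,0],
])

```text
t: 9.63
position: [0.5533, 0.0973, 0.0426]
eef_rot: [0.001, 0.11, 0.994, 0.0]
contact_force: [1.8, -0.2, 4.0]
grip_width: 0.759
grip_force: 1.5
```

>>> move_arm([
  [0,0,0.1,0,0,0],
  [0,0,0.4,0,0,0],
  [0,0,0.7,0,0,0],
  [0,0,1.0,0,0,0],
  [0,0,1.3,0,0,0],
])

```text
t: 10.05
position: [0.5513, 0.0969, 0.055]
eef_rot: [-0.001, 0.11, 0.994, -0.0]
contact_force: [0.3, -1.2, 1.7]
grip_width: 0.763
grip_force: 0.8
```

>>> move_arm([
  [0,0,0.3,0,0,0],
  [0,0,0.6,0,0,0],
  [0,0,0.9,0,0,0],
  [0,0,1.2,0,0,0],
  [0,0,1.5,0,0,0],
])

```text
t: 10.47
position: [0.552, 0.0979, 0.0703]
eef_rot: [-0.0, 0.11, 0.994, 0.0]
contact_force: [-0.3, -0.1, 0.7]
grip_width: 0.758
grip_force: 0.0
```

>>> move_arm([
  [0,0,1,0,0,0],
  [0,0,3,0,0,0],
  [0,0,6,0,0,0],
  [0,0,9,0,0,0],
  [0,0,12,0,0,0],
])

```text
t: 10.88
position: [0.5518, 0.0976, 0.1919]
eef_rot: [-0.0, 0.11, 0.994, 0.0]
contact_force: [0.7, -0.3, -0.0]
grip_width: 0.757
grip_force: 0.0
```

>>> move_arm([
  [-2,3.2,0,0,0,0],
  [-4,6.6,0,0,0,0],
  [-6,10,0,0,0,0],
  [-8,13.4,0,0,0,0],
  [-10,16.8,0,0,0,0],
])

```text
t: 11.3
position: [0.4509, 0.267, 0.1911]
eef_rot: [0.0, 0.11, 0.994, 0.001]
contact_force: [1.1, -0.0, 0.5]
grip_width: 0.762
grip_force: 0.0
```

>>> move_arm([
  [-2,3.2,0,0,0,0],
  [-4,6.6,0,0,0,0],
  [-6,10,0,0,0,0],
  [-8,13.4,0,0,0,0],
  [-8,13.4,0,0,0,0],
])

```text
t: 11.72
position: [0.3661, 0.4073, 0.1908]
eef_rot: [-0.001, 0.104, 0.995, 0.002]
contact_force: [-0.3, 0.9, 0.4]
grip_width: 0.762
grip_force: 0.0
```

```bash
python3 st.py
```

```text
11.72 [-297.2  305.3  178.8] [0.3661 0.4073 0.1908] F [-0.3  0.9  0.4] [-0.9783  0.2069  0.0027]
11.77 [-293.9  302.2  178.6] [0.3687 0.4035 0.1906] F [ 0.6 -0.3  0.4] [-0.9777  0.2102  0.0011]
now1176.png
```

View pics/now1176.png

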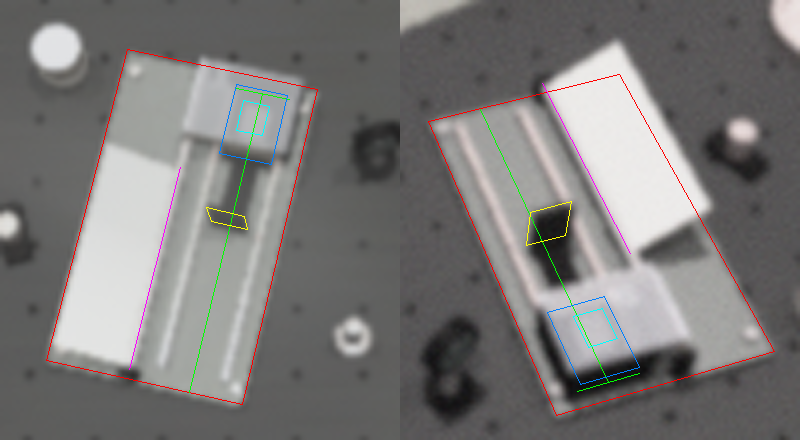

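The flap is shut as it was at the start, and the tab sits on its home outline (top crop 227,218). The bystanders visible in the crops haven't moved, and the arm is clear.

```bash
python3 -c "
from plant import *
print(close_job())"
```

```text
the job is handed in; nothing more can be done
None
```

The carrier is fully home against the end stop and flat in its channel, with the flap shut behind it; the job was handed in at about 12 s with the robot touching nothing.

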